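# Load the tube tray into the sampler and lock it

## Robot

A 6-joint arm with a two-finger parallel gripper is mounted at the origin on a cart in front of the work surface, level with it; the furniture and walls round the work are solid. World frame = base frame: x ahead of the robot, y to its left, z up, the work surface at z = 0. Lengths are in m, angles in rad, forces in N, time in s.
With the tool pointing down it reaches from about 0.35 to 0.85 m from the base axis. Payload 8.1 kg.
Tool frame: the origin (TCP) lies on the front face of the gripper's body, between the roots of the fingers; the fingertips stand 73 mm ahead of it and the grasp point (between the pads) lies 54 mm ahead of it; z points along the fingers, y is the line along which they close (so a half turn about z gives the same grasp; the last joint's range is limited). The gripper opens to 85 mm and grips with 20 to 120 N. Pads are 22 mm wide; open, the fingers measure 114 mm over their backs; the gripper's body (76 mm by 85 mm) begins 54 mm behind the grasp point. The pads swing forward as they close: fully open they stand 13 mm farther back than shut.
Start: joints at [-1.306, 0.13, 1.488, -0, 1.523, -0.085], TCP at [0.206, -0.564, 0.304] pointing down, gripper open.
Joint ranges: [-2.96, 2.96], [-0.89, 2.26], [0.02, 2.5], [-1.34, 4.48], [0, 2.73], [-2.66, 2.66]. Speed limits (rad/s): [2.39, 2.39, 2.79, 3.14, 3.14, 3.14].

## Interface

Orientations are given as a 3x3 rotation matrix whose columns are the frame's x, y, z axes.
In Python, from plant import r, eyes, finder gives the robot as it stands.
- The arm moves only by the shell command python3 -m inch 'ROWS'. ROWS is JSON, a list of rows, each a list of 7 numbers: the opening, from 0 (shut) to 1 (fully open), then the shift along the tool's x, y, z in cm, then the turn, a rotation vector about the tool's x, y, z in rad. A call has 1 to 20 rows; each row shifts and turns the commanded pose from where the row before left it, along the tool's axes as they then stand; what a row does not reach is not made up. A row lasts 1/10 s, in which the tool goes at most 50 mm and 8.59 degrees, less where a joint would pass 70% of its speed; a pose out of reach is approached as far as the arm can. A call with a gripper value outside its range is refused whole. The fingers move at their own pace and stop on an object; the grip force is fixed at half the most. Time passes only in rows, so rows that do not move let the fingers close. It gives the time, the measured TCP pose, the force, the opening and the grip force at its end, in the units of the state.
- r.get_state(): the state, without advancing time (a new reading comes with each control period).
- eyes.grab_frame(name): name is "scene" or "top"; returns a dict with "color" (420x560x3 uint8, red, green, blue), "range_z" (420x560 float32, m along the optical axis (not along the pixel's ray), 0 where there is no reading), "camera_matrix" (3x3 intrinsics, pixels), "rvec" (rotation vector, rad) and "tvec" (3), from world to camera coordinates, as OpenCV has them. Camera axes: x right, y down, z forward; pixel columns grow to the right and rows downward; lengths in m; the calibration is good to about 2 mm. A picture is of the moment at which its call begins.
- r.job_done(): hands the job in; it is judged then, once.
Trained networks look in the newest picture that a camera, given by its name, has taken for a name from the list of things; names that differ only in an ending like _2 or _b are one class to them, and where a whole thing is asked for, a point or a joint stands for the part that bears it (a point fixed in the world has none). Each returns a list of dicts, best first, with "confidence" (0 to 1); they miss things now and then, are a little off and sometimes report something else, mostly with a low value. They report only what shows in the picture. A call takes as long as a camera call.
- finder.look_for(camera, name): "bbox" ([left, top, right, bottom] in pixels, round what is visible of it).
- finder.pinpoint(camera, name): "position" ([column, row] in pixels: a listed point, or the origin of a listed thing).
The state is a dict: "t": time; "joints": joint angles; "qvel": joint speeds; "effort": joint torques, N m; "eef_pos": TCP position; "eef_rot": TCP orientation; "contact_force": force on the tool from outside, world axes, zero at the start; "wrist_torque": the same for the moment, N m; "finger_gap": finger opening in m; "grasp_force": force on a finger pad.
Only numpy, scipy, OpenCV 4.12 (cv2) and the standard library are available. Lean on these libraries where they do the work, as an engineer would, in place of code of your own. Each camera call takes 0.05 s, during which the arm holds its last target. There are 200 camera calls.

## Task

Load the tray of blood tubes into the cap-piercing sampler: pull up the spring plunger that bars the loading rail and turn it into its rest notch so that it stays up by itself, then push the tray along the worktop, nose first, between the rails until it is fully home against the stop in the hood. Then turn the plunger back and let its pin drop all the way into the tray's hole to lock it. Do not touch the tubes, keep them standing in their wells, and leave the other things on the worktop where they are.

Things in the scene. Friction and masses are not known exactly. Their poses are not given: they have to be found in the camera images.
- sampler: Fixed white bench sampler, dark panel on its side, hood 164 mm high. Origin: on the worktop at the centre of the seated tray's place; x = push-in direction (about to the robot's right), z up: the seated tray has the sampler's origin and axes. Hood: x 42 to 140, y -83 to 83 mm, its bay 130 mm wide and 120 high, open to -x.
- bay_mouth (a point): Worktop point midway between the rail ends (sampler x -63, y 0). From here two aluminium rails run to the hood: inner faces at y -65 and 65 mm, with lips over the tray's flanges (10.5 to 16.5 mm above the worktop, inner edges y -49 and 49), so the tray can only slide in. Flared lead-ins (16 mm high) widen the mouth to y -87 and 87 at x -104.
- end_stop (a point): Worktop point at the foot of the stop inside the hood, sampler x 78, y 0: the tray's nose face meets it when home.
- plunger (a joint): Lift of the plunger pin, m: 0 down, up positive, most 0.017. A spring pulls it down, 4 N at 0, 7.5 N at 0.015. Pin 7 mm thick with a tapered foot, upright at sampler x -48, y 54. At 0 its foot is 2 mm above the worktop and bars the tray; parked in the rest notch it reads about 0.0105; resting on the tray's flange instead of in its hole, about 0.006.
- plunger_knob (a joint): Turn of the knob, rad, counter-clockwise from above positive, 0 when down, stops at -1.1 and 1.1. It turns only when lifted by 13 mm or more (15 is good). Turned to 1.0..1.1 or -1.0..-1.1 and let down, it falls 2.5 mm into a rest notch and stays. To release: lift 3 to 4 mm from there, turn back to 0, let down.
- knob_grip (a point): Middle of the round black plunger knob (26 mm across, 22 mm high, red line on top), on its axis at grip height: 65.5 mm above the worktop when down, rising with the plunger. A steel sleeve 20 mm across, up to 50 mm above the worktop, stands below it.
- tray: Loose tube tray, 0.38 to 0.62 kg loaded. Origin: centre of underside; x to its nose, z up. Aluminium plate 156 (x) x 126 (y) x 8 mm and on it a blue-grey well block 156 x 80 mm, top 42 mm up. Eight 15 mm wells at x -12, 12, 36, 60, y -16, 16, five with tubes, tops 100 mm up; x -78 to -20 is a plain deck with a label. Starts before the mouth, nose to it, up to 25 mm aside and 0.25 rad askew.
- tray_rear (a point): Middle of the tray's flat rear face, where to push: tray x -78, y 0, 21 mm up. The face is 80 mm wide and 42 mm high.
- lock_hole (a point): Centre of the 11 mm lock hole through the tray's flange, tray x -48, y 54, 8 mm up (top of the flange). Under the pin when the tray is home.
- tube_a: purple-capped blood tube, 16 mm across the cap, 92 mm tall, standing loose in a well of the tray; origin at its foot, z up along it
- tube_b: red-capped blood tube, 16 mm across the cap, 92 mm tall, standing loose in a well of the tray; origin at its foot, z up along it
- tube_c: red-capped serum tube with straw-coloured contents, 16 mm across the cap, 92 mm tall, standing loose in a well of the tray; origin at its foot, z up along it
- tube_d: green-capped blood tube, 16 mm across the cap, 92 mm tall, standing loose in a well of the tray; origin at its foot, z up along it
- tube_e: purple-capped blood tube, 16 mm across the cap, 92 mm tall, standing loose in a well of the tray; origin at its foot, z up along it
- yellow_pot: round specimen pot with yellow lid, 62 mm across and 62 mm high, standing behind left; bystander
- stain: brown bottle with black cap, 36 mm across, 85 mm high, standing behind the sampler; bystander
- timer: square white bench timer, 62 x 62 x 17 mm, lying to the right; bystander
- marker: black-capped marker pen, 136 mm long and 11 mm thick, lying to the right; bystander

How it is judged:
By the outcome, as a careful person would: the job done as asked, in the order asked, and still so for the second after the job is handed in, with the robot touching nothing.
It also fails if it takes over 69 s, if anything falls off the work surface, if the arm or the gripper's body presses on something with over 40 N, if the wrist force passes 120 N, or if a joint passes its speed limit or range.

## Working session

There is one attempt and no reset: what is moved stays moved. The work goes in short steps, Python scripts to look and compute and a shell command to move; the robot and the scene stay as the last step left them, time stands still between calls to the robot, and variables do not carry over. Pictures are saved under pics/ and viewed, at most 10 in all, crops included, and the job is handed in when it is done.

```bash
ls; mkdir -p pics; cat > h.py <<'E'
import numpy as np, cv2
from plant import r, eyes, finder
def cam(n):
    f=eyes.grab_frame(n); R=cv2.Rodrigues(np.array(f['rvec'],float))[0]; t=np.array(f['tvec'],float).reshape(3)
    return f,np.array(f['camera_matrix'],float),R,t
def ray(c,px):
    f,K,R,t=c; d=R.T@np.linalg.solve(K,[px[0],px[1],1.]); return -R.T@t,d
def at_z(c,px,z):
    o,d=ray(c,px); return o+d*(z-o[2])/d[2]
def at_depth(c,px):
    o,d=ray(c,px); u,v=int(round(px[0])),int(round(px[1])); p=c[0]['range_z'][max(0,v-2):v+3,max(0,u-2):u+3]; p=p[p>0]
    return o+d*np.median(p) if p.size else None
def tri(c1,p1,c2,p2):
    o1,d1=ray(c1,p1);o2,d2=ray(c2,p2); s=np.linalg.lstsq(np.c_[d1,-d2],o2-o1,rcond=None)[0]
    a,b=o1+d1*s[0],o2+d2*s[1]; return (a+b)/2,np.linalg.norm(a-b)
def proj(c,p):
    f,K,R,t=c; q=K@(R@np.asarray(p,float)+t); return q[:2]/q[2]
def save(c,n): cv2.imwrite(n,c[0]['color'][:,:,::-1])
E
python3 - <<'E'
from h import *
np.set_printoptions(precision=4,suppress=True)
C={n:cam(n) for n in('scene','top')}
for n,c in C.items(): save(c,f'pics/{n}0.png'); print(n,'cam at',-c[2].T@c[3])
for nm in ['bay_mouth','end_stop','knob_grip','tray','tray_rear','lock_hole','sampler']:
    P={}
    for n in C:
        x=finder.pinpoint(n,nm)
        if x: P[n]=x[0]['position']; print(nm,n,x[0]['confidence'],x[0]['position'],len(x),at_depth(C[n],P[n]))
    if len(P)==2: print('   tri',*tri(C['scene'],P['scene'],C['top'],P['top']))
s=r.get_state(); print(s['eef_pos'],s['eef_rot'],s['t'],s['finger_gap'])
E
```

```text
pics
scene cam at [0.2326 0.7482 1.1945]
top cam at [ 0.3518 -0.0463  1.4236]
end_stop scene 0.72 [310.8, 221.6] 2 [ 0.4817 -0.0652  0.0007]
knob_grip scene 0.51 [274.2, 231.4] 1 [0.5437 0.0547 0.0735]
tray scene 0.71 [267.1, 301.4] 1 [0.4793 0.2393 0.052 ]
tray top 0.63 [213.2, 225.5] 1 [0.4819 0.2074 0.0293]
   tri [ 0.4881  0.2141 -0.0035] 0.006395993322787579
tray_rear scene 0.57 [250.3, 320.6] 1 [0.4981 0.2967 0.0381]
tray_rear top 0.81 [187.5, 219.7] 1 [0.5009 0.287  0.0419]
   tri [0.5021 0.2912 0.0237] 0.0014499671010803834
lock_hole scene 0.84 [237.8, 302.7] 1 [0.5562 0.2531 0.0063]
lock_hole top 0.73 [199.4, 203.9] 1 [0.5557 0.2572 0.006 ]
   tri [0.5547 0.2558 0.0126] 0.00024590165481654493
sampler top 0.15 [229.8, 226.2] 1 [0.4773 0.1525 0.0425]
[ 0.2056 -0.5637  0.3039] [[ 0.9395  0.3427  0.    ]
 [ 0.3427 -0.9395 -0.    ]
 [-0.      0.0001 -1.    ]] 0.8 0.08548706950956679
```

View pics/scene0.png

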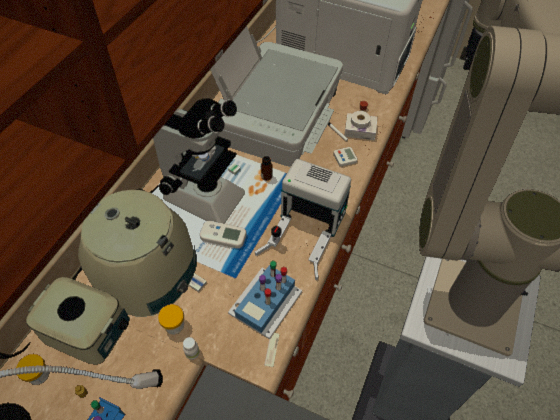

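View pics/top0.png

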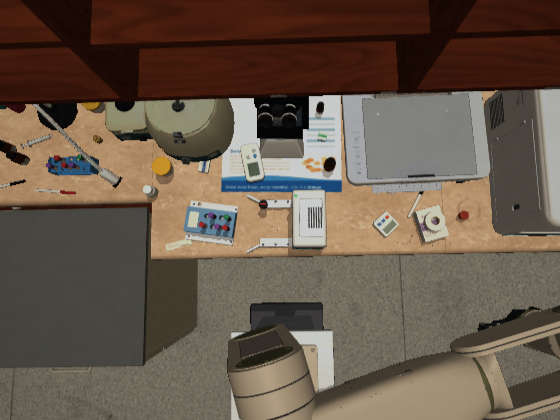

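The scene view shows the tray at about (267,300), the knob at (277,231), the rails at (275,235) and (320,255), and the hood at (316,190). In the top view the tray is at (212,222), the knob at (263,204) and the hood at (310,218). Next I'll fit the geometry from depth.

```bash
python3 - <<'E'
from h import *
np.set_printoptions(precision=4,suppress=True)
C={n:cam(n) for n in('scene','top')}
def cloud(c):
    f,K,R,t=c; h,w=f['range_z'].shape; u,v=np.meshgrid(np.arange(w),np.arange(h))
    X=(np.stack([u,v,np.ones_like(u)],-1).reshape(-1,3)@np.linalg.inv(K).T)*f['range_z'].reshape(-1,1)
    P=(X-t)@R; ok=f['range_z'].ravel()>0; return P,ok,f['color'].reshape(-1,3)
for n,c in C.items():
    P,ok,col=cloud(c)
    B=ok&(abs(P[:,0]-.48)<.2)&(P[:,1]>-.2)&(P[:,1]<.4)
    print(n,'table z',np.median(P[B&(P[:,2]<.012)&(P[:,2]>-.01)][:,2]))
    def rect(m,l):
        q=P[m][:,:2]; 
        if len(q)<5: print(l,len(q));return
        rc=cv2.minAreaRect((q*1000).astype(np.float32)); print(n,l,len(q),'z',np.median(P[m][:,2]),rc)
    hood=B&(P[:,2]>.15)&(P[:,2]<.18)&(P[:,1]<.06)&(P[:,1]>-.15)&(P[:,0]<.6); rect(hood,'hood')
    blk=B&(P[:,2]>.036)&(P[:,2]<.048)&(P[:,1]>.1)&(P[:,1]<.33)&(P[:,0]<.57); rect(blk,'block')
    kn=B&(P[:,2]>.066)&(P[:,2]<.085)&(abs(P[:,0]-.54)<.05)&(abs(P[:,1]-.05)<.05)&(col.max(1)<140); rect(kn,'knob'); print(P[kn].mean(0))
    for nm in('plunger_knob','plunger','sampler','tray'):
        x=finder.look_for(n,nm); print(nm,x[:1])
for n,(x0,y0,x1,y1) in {'scene':(200,140,370,340),'top':(170,170,345,265)}.items():
    im=C[n][0]['color'][y0:y1,x0:x1,::-1]; k=min(800/(x1-x0),600/(y1-y0)); cv2.imwrite(f'pics/{n}1.png',cv2.resize(im,None,fx=k,fy=k,interpolation=cv2.INTER_CUBIC)); print(n,k)
E
```

```text
scene table z -2.765214181233489e-05
scene hood 1859 z 0.1642682354383085 ((485.3292236328125, -89.07691955566406), (101.14295959472656, 165.59068298339844), 88.88727569580078)
scene block 1436 z 0.041884586484161934 ((494.7267150878906, 220.24990844726562), (157.55606079101562, 82.00009155273438), 81.35688018798828)
scene knob 76 z 0.07539341860736568 ((541.9778442382812, 49.6800537109375), (24.245681762695312, 24.344099044799805), 26.240474700927734)
[0.5416 0.0501 0.0747]
plunger_knob [{'bbox': [266.0, 288.9, 272.0, 304.5], 'confidence': 0.66}]
plunger []
sampler [{'bbox': [256.4, 157.4, 348.6, 280.7], 'confidence': 0.92}]
tray [{'bbox': [228.0, 266.5, 300.5, 340.3], 'confidence': 0.78}]
top table z 0.0001038142191698312
top hood 1954 z 0.16474212342184136 ((488.23046875, -92.88639831542969), (97.69129943847656, 165.97303771972656), 88.80953979492188)
top block 984 z 0.042030751372912976 ((495.91387939453125, 218.2808837890625), (157.3610076904297, 80.01213836669922), 81.4910888671875)
top knob 54 z 0.07612890266293505 ((542.6449584960938, 44.87306594848633), (24.459693908691406, 24.321979522705078), 42.191162109375)
[0.5427 0.0449 0.0761]
plunger_knob []
plunger [{'bbox': [259.2, 200.3, 269.8, 208.6], 'confidence': 0.37}]
sampler [{'bbox': [245.6, 186.6, 326.3, 249.3], 'confidence': 0.93}]
tray [{'bbox': [184.7, 201.5, 236.6, 244.7], 'confidence': 0.93}]
scene 3.0
top 4.571428571428571
```

View pics/scene1.png

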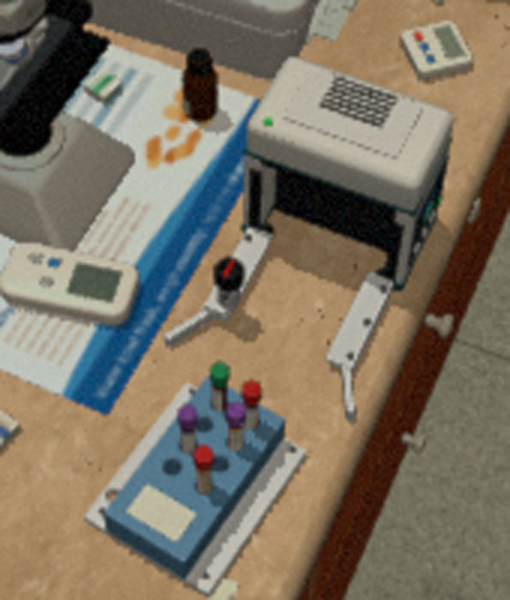

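View pics/top1.png

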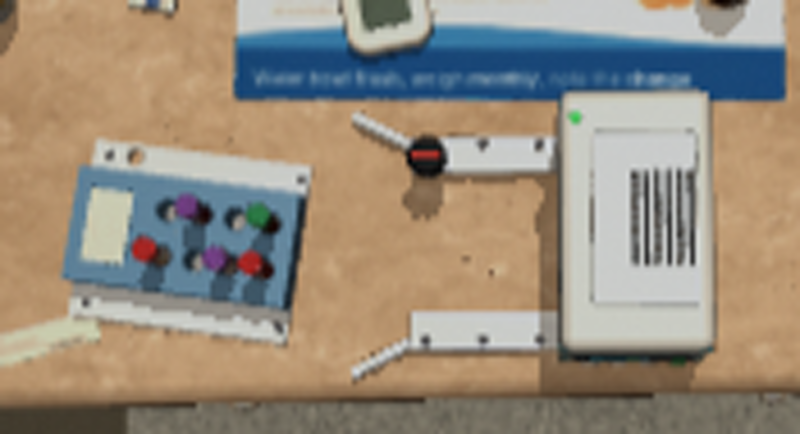

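Crop positions: the knob with its red line is at scene px (276,231) and top px (263,204). The tray rear points left in the top view, with the lock hole at (199,204), and the path to the mouth is clear.

Fitted poses:
- **Sampler:** origin about (0.488, 0.000), with its x axis about (-0.019, -1).
- **Knob:** about (0.5425, 0.047).
- **Tray:** centre about (0.495, 0.219), skewed 0.13 rad.

Now I'll move over the knob.

```bash
cat >> h.py <<'E'
def go(x,y,z,yaw=None):
    """delta to target in tool axes (cm) and yaw (rad about tool z), from measured pose"""
    s=r.get_state(); R=np.array(s['eef_rot']); p=np.array(s['eef_pos'])
    cy=np.arctan2(R[1,0],R[0,0]); d=100*R.T@(np.array([x,y,z])-p)
    print('t',round(s['t'],2),'pos',p.round(4),'yaw',round(cy,4),'tilt',R[:2,2].round(3),'F',np.round(s['contact_force'],1),'T',np.round(s['wrist_torque'],2),'gap',round(s['finger_gap'],4),'grip',round(s['grasp_force'],1))
    print('  shift cm',d.round(2),'turn_z',None if yaw is None else round(-(yaw-cy),3))
E
python3 -m inch '[[0.7,3.28,-2.87,0,0,0,0],[0.7,3.28,-2.87,0,0,0,0],[0.7,3.28,-2.87,0,0,0,0],[0.7,3.28,-2.87,0,0,0,0],[0.7,3.28,-2.87,0,0,0,0],[0.7,3.28,-2.87,0,0,0,0],[0.7,3.28,-2.87,0,0,0,0],[0.7,3.28,-2.87,0,0,0,0],[0.7,3.28,-2.87,0,0,0,0],[0.7,3.28,-2.87,0,0,0,0],[0.7,3.28,-2.87,0,0,0,0],[0.7,3.28,-2.87,0,0,0,0],[0.7,3.28,-2.87,0,0,0,0],[0.7,3.28,-2.87,0,0,0,0],[0.7,3.28,-2.87,0,0,0,0],[0.7,3.28,-2.87,0,0,0,0]]'
python3 -m inch '[[0.7,0,0,0,0,0,-0.136],[0.7,0,0,0,0,0,-0.136],[0.7,0,0,0,0,0,-0.136],[0.7,0,0,0,0,0,-0.136],[0.7,0,0,0,0,0,-0.136],[0.7,0,0,0,0,0,-0.136],[0.7,0,0,0,0,0,-0.136],[0.7,0,0,0,0,0,-0.136],[0.7,0,0,0,0,0,-0.136],[0.7,0,0,0,0,0,0]]'
python3 - <<'E'
from h import *
go(.5425,.0473,.1195,1.571)
print(r.get_state()['joints'])
E
```

```text
t: 2.9
eef_pos: [0.5419, 0.0494, 0.3041]
eef_rot: [[0.939, 0.343, 0.001], [0.343, -0.939, -0.0], [0.001, 0.0, -1.0]]
contact_force: [1.6, -0.5, 0.2]
finger_gap: 0.06
grasp_force: 0.0
t: 3.9
eef_pos: [0.5413, 0.0476, 0.304]
eef_rot: [[-0.005, 1.0, 0.0], [1.0, 0.005, -0.0], [-0.0, 0.0, -1.0]]
contact_force: [-0.7, -0.3, -0.3]
finger_gap: 0.0599
grasp_force: 0.0
t 3.9 pos [0.5413 0.0476 0.304 ] yaw 1.5761 tilt [ 0. -0.] F [-0.7 -0.3 -0.3] T [ 0.02 -0.   -0.03] gap 0.0599 grip 0.0
  shift cm [-0.03  0.12 18.45] turn_z 0.005
[-6.68753693e-03 -2.28024638e-02  1.64678587e+00 -6.20671729e-06
  1.51742793e+00 -1.19626164e-02]
```

```bash
python3 -m inch '[[0.7,0,0.12,3.6,0,0,0],[0.7,0,0,3.6,0,0,0],[0.7,0,0,3.6,0,0,0],[0.7,0,0,3.2,0,0,0],[0.7,0,0,2.4,0,0,0],[0.7,0,0,1.5,0,0,0],[0.7,0,0,0.65,0,0,0],[0.7,0,0,0,0,0,0],[0.7,0,0,0,0,0,0]]'
python3 - <<'E'
from h import *
go(.5425,.0473,.118,1.571)
c=cam('scene'); print(finder.pinpoint('scene','knob_grip'))
im=c[0]['color'][150:300,200:350,::-1]; cv2.imwrite('pics/k1.png',cv2.resize(im,None,fx=4,fy=4,interpolation=cv2.INTER_CUBIC))
E
```

```text
t: 4.8
eef_pos: [0.5435, 0.0476, 0.1198]
eef_rot: [[-0.002, 1.0, 0.002], [1.0, 0.002, -0.0], [-0.0, 0.002, -1.0]]
contact_force: [0.1, -0.3, -0.1]
finger_gap: 0.06
grasp_force: 0.0
t 4.8 pos [0.5435 0.0476 0.1198] yaw 1.573 tilt [ 0.002 -0.   ] F [ 0.1 -0.3 -0.1] T [-0.01  0.01 -0.02] gap 0.06 grip 0.0
  shift cm [-0.03 -0.1   0.18] turn_z 0.002
[{'position': [274.6, 230.7], 'confidence': 0.58}]
```

View pics/k1.png

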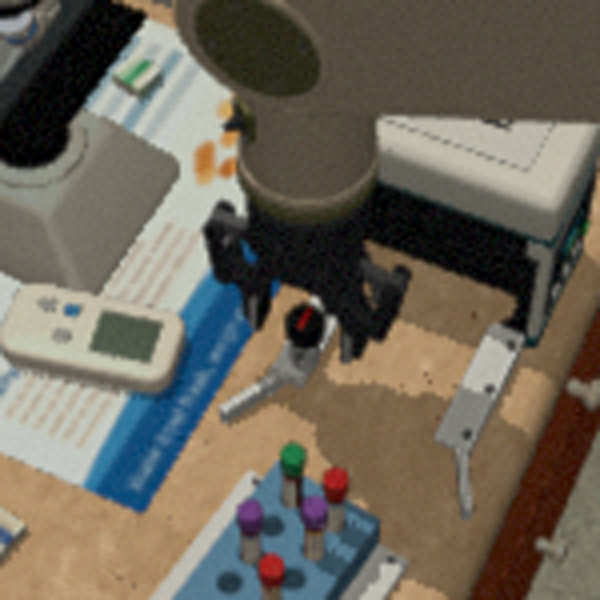

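The fingers stand on both sides of the knob, which is at crop (306,325), or px (276,231). Now I'll close on it.

```bash
python3 -m inch '[[0.7,0,-0.05,0.2,0,0,0],[0.4,0,0,0,0,0,0],[0,0,0,0,0,0,0],[0,0,0,0,0,0,0],[0,0,0,0,0,0,0],[0,0,0,0,0,0,0],[0,0,0,0,0,0,0],[0,0,0,0,0,0,0]]'
python3 - <<'E'
from h import *
go(.5425,.0473,.118,1.571)
E
```

```text
t: 5.7
eef_pos: [0.5432, 0.0476, 0.1171]
eef_rot: [[-0.003, 1.0, 0.003], [1.0, 0.003, 0.0], [0.0, 0.003, -1.0]]
contact_force: [4.8, 0.7, -0.7]
finger_gap: 0.0248
grasp_force: 59.2
t 5.7 pos [0.5432 0.0476 0.1171] yaw 1.5737 tilt [0.003 0.   ] F [ 4.8  0.7 -0.7] T [ 0.05 -0.68  0.01] gap 0.0248 grip 59.2
  shift cm [-0.03 -0.07 -0.09] turn_z 0.003
```

```bash
python3 -m inch '[[0,0,0,-0.3,0,0,0],[0,0,0,-0.3,0,0,0],[0,0,0,-0.3,0,0,0],[0,0,0,-0.3,0,0,0],[0,0,0,-0.3,0,0,0],[0,0,0,0,0,0,0],[0,0,0,0,0,0,0]]'
python3 - <<'E'
from h import *
go(.5425,.0473,.132,1.571)
E
```

```text
t: 6.4
eef_pos: [0.5427, 0.0476, 0.1312]
eef_rot: [[-0.003, 1.0, 0.002], [1.0, 0.003, 0.0], [0.0, 0.002, -1.0]]
contact_force: [7.1, 0.0, -8.2]
finger_gap: 0.0246
grasp_force: 59.3
t 6.4 pos [0.5427 0.0476 0.1312] yaw 1.5736 tilt [0.002 0.   ] F [ 7.1  0.  -8.2] T [ 0.03 -1.17  0.03] gap 0.0246 grip 59.3
  shift cm [-0.03 -0.02 -0.08] turn_z 0.003
```

```bash
python3 -m inch '[[0,0,0,-0.1,0,0,0],[0,0,0,0,0,0,-0.13],[0,0,0,0,0,0,-0.13],[0,0,0,0,0,0,-0.13],[0,0,0,0,0,0,-0.13],[0,0,0,0,0,0,-0.13],[0,0,0,0,0,0,-0.13],[0,0,0,0,0,0,-0.13],[0,0,0,0,0,0,-0.14],[0,0,0,0,0,0,0],[0,0,0,0,0,0,0]]'
python3 - <<'E'
from h import *
go(.5425,.0473,.122,2.621)
E
```

```text
t: 7.5
eef_pos: [0.5427, 0.0475, 0.1321]
eef_rot: [[-0.869, 0.495, 0.002], [0.495, 0.869, -0.0], [-0.002, 0.001, -1.0]]
contact_force: [7.0, -0.7, -7.7]
finger_gap: 0.0243
grasp_force: 59.4
t 7.5 pos [0.5427 0.0475 0.1321] yaw 2.624 tilt [ 0.002 -0.   ] F [ 7.  -0.7 -7.7] T [-0.06 -1.06 -0.04] gap 0.0243 grip 59.4
  shift cm [ 0.01 -0.03  1.01] turn_z 0.003
```

```bash
python3 -m inch '[[0,0,0,0.2,0,0,0],[0,0,0,0.2,0,0,0],[0,0,0,0.05,0,0,0],[0,0,0,0,0,0,0]]'
python3 - <<'E'
from h import *
go(.5425,.0473,.122,2.621)
E
python3 -m inch '[[0.4,0,0,0,0,0,0],[0.7,0,0,0,0,0,0],[0.7,0,0,0,0,0,0],[0.7,0,0,0,0,0,0],[0.7,0,0,0,0,0,0]]'
```

```text
t: 7.9
eef_pos: [0.5427, 0.0475, 0.1276]
eef_rot: [[-0.869, 0.495, 0.002], [0.495, 0.869, -0.0], [-0.002, 0.001, -1.0]]
contact_force: [6.1, 0.4, -8.6]
finger_gap: 0.0244
grasp_force: 59.4
t 7.9 pos [0.5427 0.0475 0.1276] yaw 2.6237 tilt [ 0.002 -0.   ] F [ 6.1  0.4 -8.6] T [-0.12 -1.09  0.02] gap 0.0244 grip 59.4
  shift cm [ 0.01 -0.03  0.56] turn_z 0.003
t: 8.4
eef_pos: [0.542, 0.0476, 0.128]
eef_rot: [[-0.869, 0.495, 0.0], [0.495, 0.869, 0.0], [-0.0, 0.0, -1.0]]
contact_force: [-0.7, 0.6, -0.6]
finger_gap: 0.06
grasp_force: 0.0
```

```bash
python3 -m inch '[[0.7,0,0,-2,0,0,0],[0.7,0,0,-3,0,0,0],[0.7,0,0,-4,0,0,0],[0.7,0,0,-4,0,0,0],[0.45,0,0,-2,0,0,0],[0.45,0,0,0,0,0,0]]'
python3 - <<'E'
from h import *
np.set_printoptions(precision=3,suppress=True,linewidth=150)
s=cam('scene');c=cam('top')
f,K,R,t=c; v,u=np.mgrid[0:420,0:560]
X=(np.stack([u,v,u*0+1],-1).reshape(-1,3)@np.linalg.inv(K).T)*f['range_z'].reshape(-1,1); P=(X-t)@R; P=P[f['range_z'].ravel()>0]
print('max z; rows x .40.. step .02, cols y .28.. step .02')
for x in np.arange(.40,.66,.02): print(round(x,2),[round(float(P[(abs(P[:,0]-x)<.01)&(abs(P[:,1]-y)<.01)][:,2].max(initial=-9)),3) for y in np.arange(.28,.48,.02)])
# knob now
f,K,R,t=s; X=(np.stack([u,v,u*0+1],-1).reshape(-1,3)@np.linalg.inv(K).T)*f['range_z'].reshape(-1,1); P=(X-t)@R; col=f['color'].reshape(-1,3)
m=(abs(P[:,0]-.542)<.02)&(abs(P[:,1]-.05)<.02)&(P[:,2]>.07)&(P[:,2]<.1); print('knob',m.sum(),P[m].mean(0),np.percentile(P[m][:,2],[20,50,90]))
go(.5114,.326,.25,1.421)
im=f['color'][190:260,230:330,::-1]; cv2.imwrite('pics/k2.png',cv2.resize(im,None,fx=6,fy=6,interpolation=cv2.INTER_CUBIC))
E
```

```text
t: 9.0
eef_pos: [0.5438, 0.0476, 0.2826]
eef_rot: [[-0.869, 0.495, 0.008], [0.495, 0.869, -0.0], [-0.007, 0.004, -1.0]]
contact_force: [0.4, -0.1, -0.1]
finger_gap: 0.0384
grasp_force: 0.0
max z; rows x .40.. step .02, cols y .28.. step .02
0.4 [0.007, 0.006, 0.005, 0.005, 0.005, 0.009, 0.004, 0.024, 0.024, 0.026]
0.42 [0.006, 0.006, 0.009, 0.006, 0.007, 0.008, 0.005, 0.026, 0.027, 0.024]
0.44 [0.019, 0.008, 0.009, 0.007, 0.005, 0.006, 0.006, 0.02, 0.024, 0.024]
0.46 [0.045, 0.047, 0.007, 0.004, 0.008, 0.006, 0.007, 0.022, 0.025, 0.028]
0.48 [0.048, 0.048, 0.006, 0.005, 0.005, 0.007, 0.005, 0.021, 0.024, 0.027]
0.5 [0.047, 0.046, 0.006, 0.006, 0.01, 0.008, 0.006, 0.024, 0.023, 0.025]
0.52 [0.047, 0.049, 0.007, 0.005, 0.004, 0.005, 0.005, 0.022, 0.023, 0.023]
0.54 [0.049, 0.006, 0.006, 0.004, 0.007, 0.003, 0.008, 0.023, 0.024, 0.023]
0.56 [0.013, 0.004, 0.005, 0.009, 0.008, 0.006, 0.006, 0.004, -0.012, -0.009]
0.58 [0.005, 0.004, 0.007, 0.006, 0.004, 0.008, 0.068, 0.068, 0.005, 0.004]
0.6 [0.008, 0.008, 0.005, 0.004, 0.005, 0.007, 0.068, 0.067, 0.005, 0.008]
0.62 [0.009, 0.004, 0.008, 0.006, 0.006, 0.006, 0.062, 0.068, 0.005, 0.004]
0.64 [0.007, 0.005, 0.007, 0.005, 0.066, 0.065, 0.007, 0.006, 0.006, 0.006]
knob 94 [0.541 0.051 0.083] [0.078 0.085 0.088]
t 9.1 pos [0.542 0.048 0.278] yaw 2.6238 tilt [ 0.001 -0.   ] F [ 0.1  0.4 -0.6] T [-0.01 -0.04  0.05] gap 0.0383 grip 0.0
  shift cm [16.45 22.67  2.8 ] turn_z 1.203
```

View pics/k2.png

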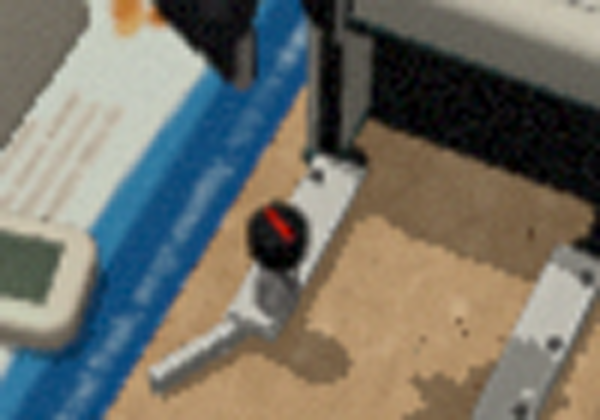

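The knob is parked up, with its top at about 86 mm and the red line turned at crop (280,225). Space behind the tray is clear. Next I'll move over to behind the tray rear.

```bash
python3 -m inch '[[0.45,2.06,2.83,0,0,0,0],[0.45,2.06,2.83,0,0,0,0],[0.45,2.06,2.83,0,0,0,0],[0.45,2.06,2.83,0,0,0,0],[0.45,2.06,2.83,0,0,0,0],[0.45,2.06,2.83,0,0,0,0],[0.45,2.06,2.83,0,0,0,0],[0.45,2.06,2.83,0,0,0,0],[0.45,0,0,0,0,0,0.14],[0.45,0,0,0,0,0,0.14],[0.45,0,0,0,0,0,0.14],[0.45,0,0,0,0,0,0.14],[0.45,0,0,0,0,0,0.14],[0.45,0,0,0,0,0,0.14],[0.45,0,0,0,0,0,0.14],[0.45,0,0,0,0,0,0.14],[0.45,0,0,0,0,0,0.083],[0.45,0,0,0,0,0,0]]'
python3 - <<'E'
from h import *
go(.5114,.326,.095,1.421)
E
```

```text
t: 10.9
eef_pos: [0.51, 0.3254, 0.2754]
eef_rot: [[0.151, 0.989, -0.003], [0.989, -0.151, -0.002], [-0.002, -0.003, -1.0]]
contact_force: [0.0, 0.4, -0.7]
finger_gap: 0.0385
grasp_force: 0.0
t 10.9 pos [0.51   0.3254 0.2754] yaw 1.4195 tilt [-0.003 -0.002] F [ 0.   0.4 -0.7] T [-0.02 -0.02 -0.01] gap 0.0385 grip 0.0
  shift cm [ 0.12  0.18 18.04] turn_z -0.001
```

```bash
python3 -m inch '[[0.45,0,0.1,4,0,0,0],[0.45,0,0,4,0,0,0],[0.45,0,0,4,0,0,0],[0.45,0,0,3.2,0,0,0],[0.45,0,0,2,0,0,0],[0.45,0,0,1.0,0,0,0],[0.45,0,0,0,0,0,0],[0.45,-1,0,0,0,0,0],[0.45,-0.3,0,0,0,0,0],[0.45,0,0,0,0,0,0]]'
python3 - <<'E'
from h import *
go(.5069,.2965,.095,1.421)
c=cam('scene'); 
im=c[0]['color'][230:370,180:340,::-1]; cv2.imwrite('pics/t1.png',cv2.resize(im,None,fx=4,fy=4,interpolation=cv2.INTER_CUBIC))
E
```

```text
t: 11.9
eef_pos: [0.5107, 0.3126, 0.0975]
eef_rot: [[0.15, 0.989, 0.002], [0.989, -0.15, 0.001], [0.001, 0.002, -1.0]]
contact_force: [1.3, 0.6, 0.2]
finger_gap: 0.0385
grasp_force: 0.0
t 11.9 pos [0.5107 0.3126 0.0975] yaw 1.4204 tilt [0.002 0.001] F [1.3 0.6 0.2] T [ 0.01 -0.01  0.06] gap 0.0385 grip 0.0
  shift cm [-1.65 -0.14  0.24] turn_z -0.001
```

View pics/t1.png

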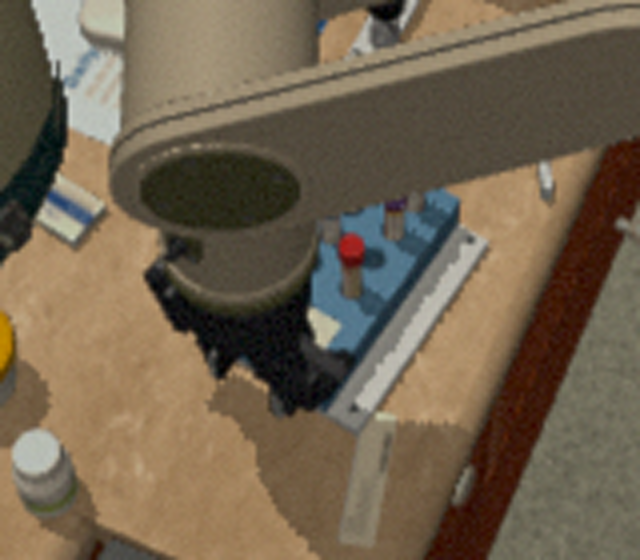

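The tray is intact and the fingers are behind its rear face at crop (290,390). Now I'll push slowly while straightening it.

```bash
python3 -m inch '[[0.45,-0.3,0,0.1,0,0,0],[0.45,-0.4,-0.04,0,0,0,0],[0.45,-0.5,-0.08,0,0,0,-0.009],[0.45,-0.5,-0.08,0,0,0,-0.009],[0.45,-0.5,-0.08,0,0,0,-0.009],[0.45,-0.5,-0.08,0,0,0,-0.009],[0.45,-0.5,-0.08,0,0,0,-0.009],[0.45,-0.5,-0.08,0,0,0,-0.009],[0.45,-0.5,-0.08,0,0,0,-0.009],[0.45,-0.5,-0.08,0,0,0,-0.009],[0.45,-0.5,-0.08,0,0,0,-0.009],[0.45,-0.5,-0.08,0,0,0,-0.009],[0.45,-0.4,-0.08,0,0,0,-0.009],[0.45,-0.3,-0.08,0,0,0,-0.009],[0.45,0,0,0,0,0,0]]'
cat >> h.py <<'E'
def block():
    for n in('top','scene'):
        f,K,R,t=c=cam(n); v,u=np.mgrid[0:420,0:560]
        X=(np.stack([u,v,u*0+1],-1).reshape(-1,3)@np.linalg.inv(K).T)*f['range_z'].reshape(-1,1); P=(X-t)@R
        C=f['color'].reshape(-1,3).astype(int); m=(abs(P[:,2]-.042)<.006)&(P[:,1]>-.1)&(P[:,1]<.33)&(P[:,0]>.4)&(P[:,0]<.57)&(C[:,2]>C[:,0]+20)
        print(n,m.sum(),cv2.minAreaRect((P[m][:,:2]*1000).astype(np.float32)))
        for nm in('tray','tray_rear','lock_hole'):
            x=finder.pinpoint(n,nm)
            if x: print('  ',nm,x[0]['confidence'],at_z(c,x[0]['position'],{'tray':0,'tray_rear':.021,'lock_hole':.008}[nm]))
E
python3 - <<'E'
from h import *
go(.49,.0905,.096,1.5515)
block()
E
```

```text
t: 13.45
eef_pos: [0.4927, 0.2496, 0.0945]
eef_rot: [[0.042, 0.999, -0.001], [0.999, -0.042, -0.001], [-0.001, -0.001, -1.0]]
contact_force: [0.2, 1.9, 1.3]
finger_gap: 0.0386
grasp_force: 0.7
t 13.45 pos [0.4927 0.2496 0.0945] yaw 1.5291 tilt [-0.001 -0.001] F [0.2 1.9 1.3] T [ 0.25 -0.07  0.03] gap 0.0386 grip 0.7
  shift cm [-15.9    0.39  -0.13] turn_z -0.022
top 757 ((489.3885498046875, 158.0964813232422), (156.7930450439453, 79.94522094726562), 88.52774810791016)
   tray 0.6 [0.47685064 0.15340086 0.        ]
   tray_rear 0.72 [0.49790997 0.22963587 0.021     ]
   lock_hole 0.73 [0.54221126 0.19522255 0.008     ]
scene 394 ((473.0555114746094, 162.6536865234375), (156.62066650390625, 54.04744338989258), 84.00546264648438)
   tray 0.69 [0.48963537 0.15161909 0.        ]
   tray_rear 0.74 [0.49035235 0.23715813 0.021     ]
   lock_hole 0.58 [0.53874314 0.20855486 0.008     ]
```

```bash
python3 -m inch '[[0.45,-0.3,0.04,0,0,0,-0.003],[0.45,-0.4,0.04,0,0,0,-0.003],[0.45,-0.4,0.04,0,0,0,-0.003],[0.45,-0.4,0.04,0,0,0,-0.003],[0.45,-0.4,0.04,0,0,0,-0.003],[0.45,-0.4,0.04,0,0,0,-0.003],[0.45,-0.4,0.04,0,0,0,-0.003],[0.45,-0.4,0.04,0,0,0,0],[0.45,-0.4,0,0,0,0,0],[0.45,-0.4,0,0,0,0,0],[0.45,-0.4,0,0,0,0,0],[0.45,-0.2,0,0,0,0,0]]'
python3 - <<'E'
from h import *
go(.49,.0905,.096,1.5515)
block()
E
```

```text
t: 15.05
eef_pos: [0.4951, 0.2048, 0.095]
eef_rot: [[0.021, 1.0, 0.0], [1.0, -0.021, 0.0], [0.0, 0.0, -1.0]]
contact_force: [-0.2, 3.3, -0.8]
finger_gap: 0.0383
grasp_force: 1.1
t 15.05 pos [0.4951 0.2048 0.095 ] yaw 1.5496 tilt [0. 0.] F [-0.2  3.3 -0.8] T [ 0.35 -0.04 -0.05] gap 0.0383 grip 1.1
  shift cm [-11.44  -0.26  -0.1 ] turn_z -0.002
top 705 ((492.0630187988281, 111.27961730957031), (146.9672393798828, 79.5447769165039), 88.77588653564453)
   tray 0.73 [0.48511653 0.11397601 0.        ]
   tray_rear 0.84 [0.48404306 0.18321215 0.021     ]
   lock_hole 0.96 [0.55335825 0.15115117 0.008     ]
scene 374 ((478.048095703125, 115.81182861328125), (160.25482177734375, 59.43627166748047), 84.9635238647461)
   tray 0.79 [0.4851248 0.1094736 0.       ]
   tray_rear 0.63 [0.48630376 0.18852935 0.021     ]
   lock_hole 0.95 [0.53900971 0.15994157 0.008     ]
```

```bash
python3 -m inch '[[0.45,-0.3,0,0,0,0,0],[0.45,-0.5,0,0,0,0,0],[0.45,-0.5,0,0,0,0,0],[0.45,-0.5,0,0,0,0,0],[0.45,-0.5,0,0,0,0,0],[0.45,-0.5,0,0,0,0,0],[0.45,-0.5,0,0,0,0,0],[0.45,-0.5,0,0,0,0,0],[0.45,-0.3,0,0,0,0,0],[0.45,-0.1,0,0,0,0,0]]'
python3 - <<'E'
from h import *
go(.49,.0905,.096,1.5515)
E
```

```text
t: 16.45
eef_pos: [0.4942, 0.1629, 0.095]
eef_rot: [[0.021, 1.0, 0.0], [1.0, -0.021, 0.0], [0.0, 0.0, -1.0]]
contact_force: [-1.1, 3.0, 1.4]
finger_gap: 0.0379
grasp_force: 1.6
t 16.45 pos [0.4942 0.1629 0.095 ] yaw 1.5494 tilt [0. 0.] F [-1.1  3.   1.4] T [ 0.48 -0.04 -0.04] gap 0.0379 grip 1.6
  shift cm [-7.25 -0.26 -0.1 ] turn_z -0.002
```

```bash
python3 -m inch '[[0.45,-0.3,0,0,0,0,0],[0.45,-0.5,0,0,0,0,0],[0.45,-0.5,0,0,0,0,0],[0.45,-0.5,0,0,0,0,0],[0.45,-0.5,0,0,0,0,0],[0.45,-0.5,0,0,0,0,0],[0.45,-0.5,0,0,0,0,0],[0.45,-0.5,0,0,0,0,0],[0.45,-0.5,0,0,0,0,0],[0.45,-0.5,0,0,0,0,0],[0.45,-0.5,0,0,0,0,0],[0.45,-0.5,0,0,0,0,0],[0.45,-0.3,0,0,0,0,0],[0.45,-0.2,0,0,0,0,0],[0.45,0,0,0,0,0,0]]'
python3 - <<'E'
from h import *
go(.49,.0905,.096,1.5515)
c=cam('scene')
im=c[0]['color'][150:300,200:350,::-1]; cv2.imwrite('pics/t2.png',cv2.resize(im,None,fx=4,fy=4,interpolation=cv2.INTER_CUBIC))
E
```

```text
t: 17.95
eef_pos: [0.4928, 0.0998, 0.0948]
eef_rot: [[0.021, 1.0, -0.0], [1.0, -0.021, -0.001], [-0.001, -0.0, -1.0]]
contact_force: [0.7, 1.2, 0.4]
finger_gap: 0.0385
grasp_force: 0.5
t 17.95 pos [0.4928 0.0998 0.0948] yaw 1.5496 tilt [-0.    -0.001] F [0.7 1.2 0.4] T [ 0.17 -0.04  0.02] gap 0.0385 grip 0.5
  shift cm [-0.93 -0.26 -0.12] turn_z -0.002
```

View pics/t2.png

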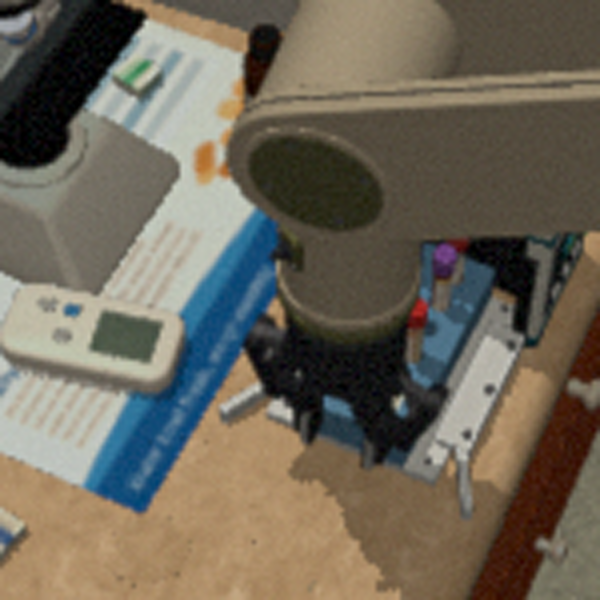

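The tray is in the rails with the tubes standing, and its rear edge is at crop (400,470). Now I'll creep to the stop.

```bash
python3 -m inch '[[0.45,-0.2,0,0,0,0,0],[0.45,-0.2,0,0,0,0,0],[0.45,-0.2,0,0,0,0,0],[0.45,-0.1,0,0,0,0,0],[0.45,0,0,0,0,0,0]]';python3 -m inch '[[0.45,-0.1,0,0,0,0,0],[0.45,-0.1,0,0,0,0,0],[0.45,0,0,0,0,0,0]]'; python3 -m inch '[[0.45,-0.1,0,0,0,0,0],[0.45,0,0,0,0,0,0]]'
```

```text
t: 18.5
eef_pos: [0.4925, 0.0929, 0.0947]
eef_rot: [[0.021, 1.0, -0.0], [1.0, -0.021, -0.0], [-0.0, -0.0, -1.0]]
contact_force: [0.5, 1.0, -1.0]
finger_gap: 0.0386
grasp_force: 0.6
t: 18.8
eef_pos: [0.4924, 0.091, 0.0947]
eef_rot: [[0.021, 1.0, -0.0], [1.0, -0.021, -0.0], [-0.0, -0.0, -1.0]]
contact_force: [-0.0, -0.0, -0.3]
finger_gap: 0.0382
grasp_force: 0.6
t: 19.0
eef_pos: [0.4925, 0.0901, 0.0948]
eef_rot: [[0.021, 1.0, -0.0], [1.0, -0.021, -0.0], [-0.0, -0.0, -1.0]]
contact_force: [-0.4, 1.5, -1.0]
finger_gap: 0.0388
grasp_force: 0.6
```

```bash
python3 -m inch '[[0.45,-0.1,0,0,0,0,0],[0.45,0,0,0,0,0,0]]';python3 -m inch '[[0.45,-0.1,0,0,0,0,0],[0.45,0,0,0,0,0,0]]'; python3 -m inch '[[0.45,-0.1,0,0,0,0,0],[0.45,0,0,0,0,0,0]]'; python3 -m inch '[[0.45,-0.1,0,0,0,0,0],[0.45,0,0,0,0,0,0]]'
```

```text
t: 19.2
eef_pos: [0.4924, 0.0895, 0.0949]
eef_rot: [[0.021, 1.0, -0.0], [1.0, -0.021, 0.001], [0.001, -0.0, -1.0]]
contact_force: [-1.4, 4.9, -0.3]
finger_gap: 0.0382
grasp_force: 2.3
t: 19.4
eef_pos: [0.4922, 0.0893, 0.0949]
eef_rot: [[0.021, 1.0, -0.001], [1.0, -0.021, 0.002], [0.002, -0.001, -1.0]]
contact_force: [-2.4, 10.8, -0.3]
finger_gap: 0.0386
grasp_force: 4.7
t: 19.6
eef_pos: [0.4921, 0.0891, 0.0949]
eef_rot: [[0.021, 1.0, -0.001], [1.0, -0.021, 0.003], [0.003, -0.001, -1.0]]
contact_force: [-2.3, 14.8, -0.5]
finger_gap: 0.0386
grasp_force: 7.1
t: 19.8
eef_pos: [0.4919, 0.089, 0.0949]
eef_rot: [[0.02, 1.0, -0.001], [1.0, -0.02, 0.005], [0.005, -0.001, -1.0]]
contact_force: [-2.2, 18.5, 0.3]
finger_gap: 0.0386
grasp_force: 9.6
```

The tray is home: a hard stop at TCP y 0.089, with force rising to 18 N. Now I'll back off and rise.

```bash
python3 -m inch '[[0.45,0.5,0,0,0,0,0],[0.45,1,0,0,0,0,0],[0.45,2,0,0,0,0,0],[0.45,0,0,-3,0,0,0],[0.45,0,0,-4,0,0,0],[0.45,0,0,-4,0,0,0],[0.7,0,0,-4,0,0,0],[0.7,0,0,-1,0,0,0],[0.7,0,0,0,0,0,0]]'
python3 - <<'E'
from h import *
go(.5425,.0475,.128,1.5515)
block()
f,K,R,t=c=cam('top'); s=cam('scene')
a=s[0]['color'][150:300,200:350,::-1]; b=c[0]['color'][170:265,225:335,::-1]
cv2.imwrite('pics/t3.png',np.hstack([cv2.resize(a,(400,400),interpolation=cv2.INTER_CUBIC),cv2.resize(b,(400,345),interpolation=cv2.INTER_CUBIC)[:400] if 0 else cv2.copyMakeBorder(cv2.resize(b,(400,345),interpolation=cv2.INTER_CUBIC),0,55,0,0,cv2.BORDER_CONSTANT)]))
E
```

```text
t: 20.7
eef_pos: [0.4947, 0.1214, 0.2576]
eef_rot: [[0.021, 1.0, 0.005], [1.0, -0.021, 0.0], [0.0, 0.005, -1.0]]
contact_force: [-0.7, 0.3, 0.2]
finger_gap: 0.0597
grasp_force: 0.0
t 20.7 pos [0.4947 0.1214 0.2576] yaw 1.5496 tilt [0.005 0.   ] F [-0.7  0.3  0.2] T [ 0.01 -0.03 -0.01] gap 0.0597 grip 0.0
  shift cm [-7.3   4.87 12.98] turn_z -0.002
top 625 ((489.90240478515625, 17.767723083496094), (116.90911865234375, 79.62000274658203), 88.93354797363281)
   tray 0.98 [ 0.49172851 -0.00210639  0.        ]
   tray_rear 0.94 [0.48813682 0.07502875 0.021     ]
   lock_hole 0.6 [0.54060998 0.05159563 0.008     ]
scene 607 ((488.4053955078125, 1.2789459228515625), (160.64248657226562, 81.11297607421875), 89.00421905517578)
   tray 0.69 [ 0.47985159 -0.00175256  0.        ]
   tray_rear 0.81 [0.48587243 0.07090495 0.021     ]
   lock_hole 0.7 [0.53622643 0.05252112 0.008     ]
```

View pics/t3.png

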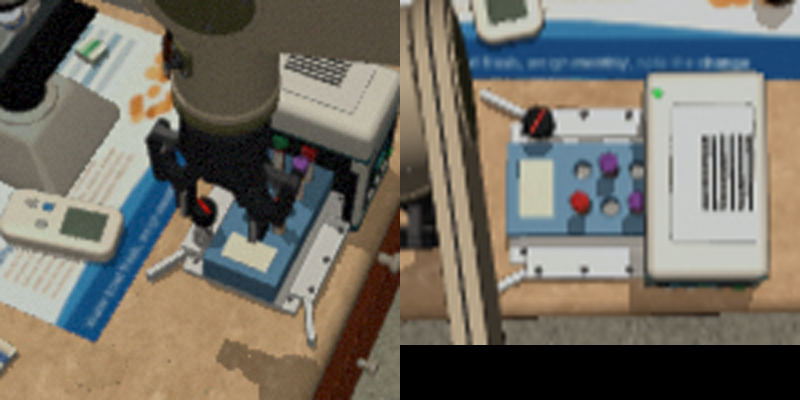

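The tray is seated under the hood with the tubes upright, and the knob is still parked with its red line oblique (top crop 540,122). Now back to the knob.

```bash
python3 -m inch '[[0.7,-2.4,1.6,0,0,0,0],[0.7,-2.5,1.65,0,0,0,0],[0.7,-2.4,1.6,0,0,0,0],[0.7,0,0,3,0,0,0],[0.7,0,0,3.5,0,0,0],[0.7,0,0,3,0,0,0],[0.7,0,0,2,0,0,0],[0.7,0,0,1,0,0,0],[0.7,0,0,0,0,0,0],[0.7,0,0,0,0,0,0]]'
python3 - <<'E'
from h import *
go(.5425,.0475,.128,1.5515)
E
```

```text
t: 22.2
eef_pos: [0.5408, 0.0472, 0.1309]
eef_rot: [[0.021, 1.0, 0.001], [1.0, -0.021, -0.0], [-0.0, 0.001, -1.0]]
contact_force: [1.1, 0.1, -0.0]
finger_gap: 0.0598
grasp_force: 0.0
t 22.2 pos [0.5408 0.0472 0.1309] yaw 1.5498 tilt [ 0.001 -0.   ] F [ 1.1  0.1 -0. ] T [-0.02  0.04 -0.02] gap 0.0598 grip 0.0
  shift cm [0.03 0.17 0.29] turn_z -0.002
```

Adjust, grip, and lift 4 mm.

```bash
python3 -m inch '[[0.7,0.03,0.17,0.3,0,0,0],[0.4,0,0,0,0,0,0],[0,0,0,0,0,0,0],[0,0,0,0,0,0,0],[0,0,0,0,0,0,0],[0,0,0,0,0,0,0],[0,0,0,0,0,0,0],[0,0,0,0,0,0,0]]'
python3 -m inch '[[0,0,0,-0.2,0,0,0],[0,0,0,-0.15,0,0,0],[0,0,0,-0.1,0,0,0],[0,0,0,0,0,0,0],[0,0,0,0,0,0,0]]'
python3 - <<'E'
from h import *
go(.5425,.0475,.132,.5015)
E
```

```text
t: 23.0
eef_pos: [0.5428, 0.0476, 0.1277]
eef_rot: [[0.021, 1.0, 0.002], [1.0, -0.021, 0.0], [0.0, 0.002, -1.0]]
contact_force: [5.3, 1.0, 3.7]
finger_gap: 0.0246
grasp_force: 59.2
t: 23.5
eef_pos: [0.5425, 0.0475, 0.1309]
eef_rot: [[0.021, 1.0, 0.002], [1.0, -0.021, 0.0], [0.0, 0.002, -1.0]]
contact_force: [10.0, 1.8, -7.6]
finger_gap: 0.0244
grasp_force: 59.2
t 23.5 pos [0.5425 0.0475 0.1309] yaw 1.5497 tilt [0.002 0.   ] F [10.   1.8 -7.6] T [ 0.18 -1.82 -0.01] gap 0.0244 grip 59.2
  shift cm [-0.   -0.   -0.11] turn_z 1.048
```

```bash
python3 -m inch '[[0,0,0.1,-0.1,0,0,0],[0,0,0,0,0,0,0],[0,0,0,0,0,0,0.13],[0,0,0,0,0,0,0.13],[0,0,0,0,0,0,0.13],[0,0,0,0,0,0,0.13],[0,0,0,0,0,0,0.13],[0,0,0,0,0,0,0.13],[0,0,0,0,0,0,0.13],[0,0,0,0,0,0,0.14],[0,0,0,0,0,0,0],[0,0,0,0,0,0,0]]'
python3 - <<'E'
from h import *
go(.5425,.0475,.117,.5)
E
```

```text
t: 24.7
eef_pos: [0.5427, 0.0476, 0.1313]
eef_rot: [[0.878, 0.479, -0.0], [0.479, -0.878, 0.0], [-0.0, -0.001, -1.0]]
contact_force: [7.8, 1.7, -7.3]
finger_gap: 0.0242
grasp_force: 59.3
t 24.7 pos [0.5427 0.0476 0.1313] yaw 0.4994 tilt [-0.  0.] F [ 7.8  1.7 -7.3] T [ 0.39 -1.26  0.01] gap 0.0242 grip 59.3
  shift cm [-0.02  0.    1.43] turn_z -0.001
```

```bash
python3 -m inch '[[0,0,0,0.2,0,0,0],[0,0,0,0.2,0,0,0],[0,0,0,0.2,0,0,0],[0,0,0,0.1,0,0,0],[0,0,0,0,0,0,0]]'; python3 -m inch '[[0,0,0,0.2,0,0,0],[0,0,0,0.2,0,0,0],[0,0,0,0,0,0,0]]'; python3 -m inch '[[0,0,0,0.15,0,0,0],[0,0,0,0.15,0,0,0],[0,0,0,0,0,0,0]]'
```

```text
t: 25.2
eef_pos: [0.5427, 0.0476, 0.1244]
eef_rot: [[0.878, 0.479, -0.0], [0.479, -0.878, 0.0], [-0.0, -0.0, -1.0]]
contact_force: [7.2, 2.3, -6.1]
finger_gap: 0.0242
grasp_force: 59.5
t: 25.5
eef_pos: [0.543, 0.0475, 0.1208]
eef_rot: [[0.878, 0.479, 0.0], [0.479, -0.878, 0.0], [0.0, -0.0, -1.0]]
contact_force: [7.3, 1.1, -3.6]
finger_gap: 0.0241
grasp_force: 60.4
t: 25.8
eef_pos: [0.5431, 0.0474, 0.1184]
eef_rot: [[0.878, 0.479, 0.001], [0.479, -0.878, -0.0], [0.0, 0.0, -1.0]]
contact_force: [6.6, 1.0, -0.7]
finger_gap: 0.0242
grasp_force: 61.1
```

```bash
python3 -m inch '[[0.4,0,0,0,0,0,0],[0.7,0,0,0,0,0,0],[0.7,0,0,0,0,0,0],[0.7,0,0,0,0,0,0],[0.7,0,0,-2,0,0,0],[0.7,0,0,-3,0,0,0],[0.7,0,0,-4,0,0,0],[0.7,0,0,-4,0,0,0],[0.7,2,-3,-1,0,0,0],[0.7,2,-4,0,0,0,0],[0.7,2,-4,0,0,0,0],[0.7,0,0,0,0,0,0]]'
python3 - <<'E'
from h import *
s=cam('scene');c=cam('top')
v,u=np.mgrid[0:420,0:560]
for n,(f,K,R,t) in (('scene',s),('top',c)):
    X=(np.stack([u,v,u*0+1],-1).reshape(-1,3)@np.linalg.inv(K).T)*f['range_z'].reshape(-1,1); P=(X-t)@R
    m=(abs(P[:,0]-.542)<.014)&(abs(P[:,1]-.0475)<.014)&(P[:,2]>.06)&(P[:,2]<.1); print(n,m.sum(),np.percentile(P[m][:,2],[20,50,80,95]) if m.sum() else '')
block(); go(.5,.1,.25)
a=s[0]['color'][150:300,200:350,::-1]; b=c[0]['color'][170:265,225:335,::-1]
cv2.imwrite('pics/t4.png',np.hstack([cv2.resize(a,(400,400),interpolation=cv2.INTER_CUBIC),cv2.copyMakeBorder(cv2.resize(b,(400,345),interpolation=cv2.INTER_CUBIC),0,55,0,0,cv2.BORDER_CONSTANT)]))
E
```

```text
t: 27.0
eef_pos: [0.5419, 0.1775, 0.2585]
eef_rot: [[0.876, 0.483, -0.0], [0.483, -0.876, 0.002], [0.001, -0.002, -1.0]]
contact_force: [-0.5, -1.0, 0.3]
finger_gap: 0.0595
grasp_force: 0.0
scene 89 [0.06926785 0.07487713 0.07752143 0.07941826]
top 57 [0.07348786 0.07619686 0.07919465 0.08102304]
top 635 ((489.79736328125, 17.990699768066406), (117.15972137451172, 79.56827545166016), 88.72088623046875)
   tray 0.71 [ 0.48024844 -0.00708182  0.        ]
   tray_rear 0.79 [0.48402387 0.07763195 0.021     ]
   lock_hole 0.67 [0.54199611 0.04053326 0.008     ]
scene 859 ((488.0693054199219, 0.15655517578125), (160.6213836669922, 81.04199981689453), 89.17807006835938)
   tray 0.77 [0.48511343 0.00395948 0.        ]
   tray_rear 0.76 [0.49165244 0.07734475 0.021     ]
   lock_hole 0.74 [0.53910959 0.04949175 0.008     ]
t 27.5 pos [0.543  0.172  0.2584] yaw 0.4984 tilt [ 0. -0.] F [ 0.1  0.  -0.2] T [ 0.04 -0.03 -0.01] gap 0.0598 grip 0.0
  shift cm [-7.22  4.26  0.84] turn_z None
```

View pics/t4.png

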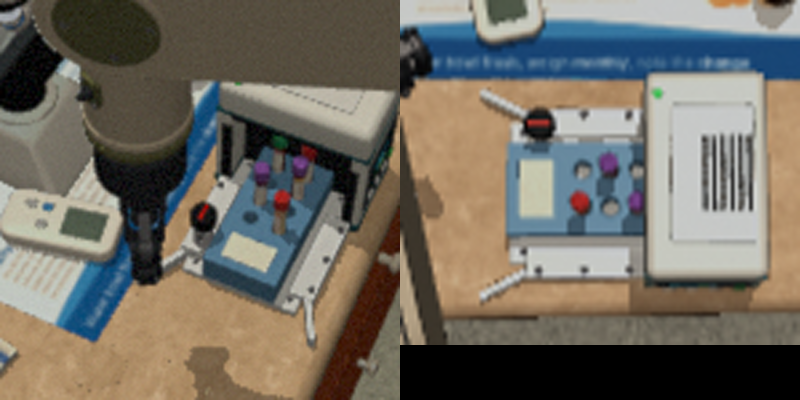

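The tray is home with all five tubes upright. The knob's red line is back along the rail (top crop 540,124), and the knob top is at its original height. I'll check that with the same mask as at the start.

```bash
python3 - <<'E'
from h import *
v,u=np.mgrid[0:420,0:560]
for n in('scene','top'):
  A=[]
  for i in range(6):
    f,K,R,t=cam(n)
    X=(np.stack([u,v,u*0+1],-1).reshape(-1,3)@np.linalg.inv(K).T)*f['range_z'].reshape(-1,1); P=(X-t)@R; col=f['color'].reshape(-1,3)
    m=(P[:,2]>.066)&(P[:,2]<.085)&(abs(P[:,0]-.54)<.025)&(abs(P[:,1]-.05)<.025)&(col.max(1)<140); A.append([m.sum(),P[m][:,2].mean(),np.median(P[m][:,2])])
  print(n,np.mean(A,0))
E
```

```text
scene [7.58333333e+01 7.47040124e-02 7.53244549e-02]
top [53.5         0.07584993  0.07634237]
```

Both cameras give the starting height (0.0747 and 0.0758 m now, 0.0747 and 0.0761 m at the start), so the pin is fully down. Handing in.

```bash
python3 -c "
from plant import r
print(r.job_done())"
```

```text
the job is handed in; nothing more can be done
None
```

The job is handed in at about 28 s of the 69 s limit: the tray is home against the stop, the plunger pin reads fully down, and all five tubes were still standing in the last picture.

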